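Fit the tooling plate to the press shuttle and lock it under the ram

TASK

Draw the press's shuttle fully out to its outer stop, lower (do not drop) the dark plate with the two holes over the shuttle's two pins until it rests flush, and let go of it. Then push the shuttle with the plate fully home under the ram and after that swing the latch fully shut behind it. Leave the blank plate and the other things on the bench where they are and standing.

Things in the scene. Friction and masses are not known exactly. Their poses are not given: they have to be found in the camera images.
- press: red C-frame press, fixed, z up. Origin on the bench under the ram. Shuttle runs along its y on a bed 160 mm wide (x), y -300 to +170 mm, rails to 25 mm high. Column at y +73 to +163 mm; head over x -40 to +40, y -35 to +95 mm, underside 155, top 255, cap 290 mm high; ram 34 mm thick reaches down to 123 mm above the bench
- shuttle (a joint): how far the bare-metal shuttle is drawn out along the press's -y: 0 = fully home against its stop under the ram, 0.160 m = fully out at the outer stop. About 4 N of friction. It has a bed 110 (x) x 90 (y) mm and a 60 mm wide tail towards -y
- seat (a point): centre of the flat top face of the shuttle bed, 45 mm above the bench, axes as the press's. Two steel pins with tapered tips stand on this face at (x, y) = (+38, -24) mm and (-38, +24) mm: 10 mm thick, 22 mm tall, straight for 15 mm and then tapering to 4 mm
- tab (a point): middle of the top edge of the upright steel tab on the shuttle's tail, 130 mm towards -y from the seat centre, axes as the press's. The tab is 44 mm wide (x), 10 mm thick (y), and stands from 45 to 87 mm above the bench; there are 85 mm free between it and a fitted plate
- latch (a joint): angle of the latch arm, which turns about a vertical axis: 0 = open, pointing along the press's -y beside the bed; 1.571 rad = fully shut, pointing along the press's +x across the bed, behind the tail of the shuttle when home. Turns anticlockwise seen from above, stiff (about 1.5 N at the knob)
- latch_pivot (a point): latch axis, at (-86, -155) mm in the press's x, y, 42 mm above the bench
- latch_knob (a point): top of the black knob post that stands up at the end of the latch arm, 86 mm from the latch axis: 18 mm thick (ball on top 20 mm), from 34 to 84 mm above the bench
- tool_plate: dark-anodised aluminium tooling plate 110 (x) x 80 (y) x 12 (z) mm, 0.4 kg, with two through holes 12.5 mm wide at (x, y) = (+38, -24) and (-38, +24) mm; it fits the pins either way round (turned by half a turn). A steel rib 14 mm wide (x), 44 mm long (y) stands on its middle, from 12 to 48 mm above its underside, to hold it by. Origin: centre of its underside
- oil_bottle: white squeeze bottle, 38 mm across, 120 mm tall, standing; origin at its foot
- carton: brown cardboard carton 55 x 100 x 120 mm; origin under its centre
- dish: glass bowl 100 mm across, 40 mm high; origin under its centre
- spanner: steel spanner 130 mm long lying flat on the bench
- die: upright stepped steel die, 32 mm across, 55 mm tall; origin at its foot
- rack: green plastic block 70 x 130 x 28 mm with six round pockets; origin under its centre
- bush: brass ring 32 mm across, 14 mm high, lying on the bench; origin under its centre
- blank_plate: dark plate of the same size as the tooling plate and with the same rib on top, but with no holes: not wanted
Not all that is in view belongs to the job. What is shaped like the tool_plate but blue or pink is not meant.

How it is judged:
By the outcome, as a careful person would: the job done as asked, in the order asked, and still so for the second after the job is handed in, with the robot touching nothing.
It also fails if it takes over 72 s, if anything falls off the work surface, if the arm or the gripper's body presses on something with over 40 N, if the wrist force passes 120 N, or if a joint passes its speed limit or range.

ROBOT

A 7-joint arm with a two-finger parallel gripper is mounted at the origin on the work surface. World frame = base frame: x ahead of the robot, y to its left, z up, the work surface at z = 0. Lengths are in m, angles in rad, forces in N, time in s.
With the tool pointing down it reaches from about 0.425 to 0.95 m from the base axis. Payload 4.7 kg.
Tool frame: the origin (TCP) lies on the centre line of the jaws, within the pads' length; the fingertips stand robot.nose_length ahead of it and the grasp point (between the pads) lies 8 mm behind it (robot.nose_length is the distance from the TCP to the fingertips, in m); z points along the fingers, x is the direction in which the jaws open and shut, and the axes are right-handed (so a half turn about z gives the same grasp; the last joint's range is limited). The gripper opens to 85 mm and grips with 20 to 120 N. Pads are 22 mm wide; open, the fingers measure 114 mm over their backs; the gripper's body (76 mm by 85 mm) begins 54 mm behind the grasp point. The pads swing forward as they close: fully open they stand 13 mm farther back than shut.
Start: joints at [1.242, 0.469, -0.049, 1.532, 0.024, 1.141, -0.082], TCP at [0.199, -0.645, 0.242] pointing down, gripper open.
Joint ranges: [-2.59, 2.59], [-0.33, 1.99], [-1.39, 1.29], [0.1, 2.45], [-1.04, 4.18], [0.21, 1.99], [-2.66, 2.66]. Speed limits (rad/s): [2.57, 2.57, 3.14, 3.14, 3.14, 3.14, 3.14].

INTERFACE

Orientations are given as [roll, pitch, yaw] about the fixed x, y, z axes, in that order (R = Rz(yaw) Ry(pitch) Rx(roll)).
In Python, from plant import robot gives the robot as it stands. Calls block until the motion is done:
- robot.goto(position, orientation): joint-space move of the TCP to a pose.
- robot.move_straight(position, vel=0.15, attitude=None, contact_N=None): straight line of the TCP; attitude=None keeps the orientation; vel is the mean speed in m/s. With contact_N (N) it stops when the force on the tool has changed by that much, and returns True; else False.
- robot.move_joints(angles): joint-space move.
- robot.grip(opening, strength=None): opening from 0.0 (shut) to 1.0 (fully open); strength is the grip in N (None keeps the last); returns when the fingers have stopped.
- robot.sleep(seconds).
- robot.inverse_kinematics(position, orientation): joint angles nearest the present ones, or None.
- robot.sense(): the state.
- robot.grab_frame(name): name is "side" or "top" or "wrist"; returns a dict with "image" (400x640x3 uint8, red, green, blue), "range_z" (400x640 float32, m along the optical axis (not along the pixel's ray), 0 where there is no reading), "fx", "fy", "cx", "cy" (pixels), "R" (3x3) and "t" (3): a world point X has camera coordinates R X + t. Camera axes: x right, y down, z forward; pixel columns grow to the right and rows downward; lengths in m; the calibration is good to about 2 mm. The wrist camera is an equidistant fisheye: a pixel r from the principal point sees the ray r / f radians off the axis. A picture is of the moment at which its call begins.
A pose or a line that the arm cannot do raises robot.IKError and nothing moves.
- robot.close_job(): hands the job in, once; it reports no verdict.
The state is a dict: "t": time; "joint_pos": joint angles; "joint_velocities": joint speeds; "effort": joint torques, N m; "tcp_pos": TCP position; "tcp_rot": TCP orientation; "wrist_force": force on the tool from outside, world axes, zero at the start; "torque": the same for the moment, N m; "opening": opening from 0.0 (shut) to 1.0 (fully open).
Only numpy, scipy, OpenCV 4.12 (cv2) and the standard library are available. Lean on these libraries where they do the work, as an engineer would, in place of code of your own. Each camera call takes 0.05 s, during which the arm holds its last target. There are 200 camera calls.

## Working session

There is one attempt and no reset: what is moved stays moved. The work goes in short steps, each a Python script; the robot and the scene stay as the last script left them, time stands still between calls to the robot, and variables do not carry over. Pictures are saved under pics/ and viewed, about 8 in all and at most 12, crops included, and the job is handed in when it is done.

```bash
mkdir -p pics; ls; python3 - <<'E'
from plant import robot
import cv2,numpy as np,pickle
F={}
for n in("side","top"):
    f=robot.grab_frame(n);F[n]=f;cv2.imwrite(f"pics/{n}0.png",f["image"][:,:,::-1])
    print(n,f["fx"],f["cx"],f["cy"],f["R"].round(3).tolist(),f["t"].round(3))
pickle.dump(F,open("f0.pkl","wb"))
s=robot.sense();print(s,robot.nose_length)
E
```

```text
pics
side 484.6777543085397 310.83460024137014 206.00897002970592 [[-0.66, -0.751, 0.016], [-0.548, 0.467, -0.694], [0.514, -0.467, -0.72]] [0.257 0.386 0.823]
top 426.27668046187677 316.4444648271089 197.3922871926811 [[-0.017, -1.0, 0.002], [-0.986, 0.016, -0.165], [0.165, -0.004, -0.986]] [-0.11   0.526  1.026]
{'t': 0.1, 'joint_pos': array([ 1.24209185,  0.46935336, -0.04860652,  1.53358173,  0.02405008,
        1.14101083, -0.08229071]), 'joint_velocities': array([ 0.0011062 , -0.00200044, -0.00074653, -0.00337119,  0.00029469,
       -0.00272627,  0.00045476]), 'effort': array([ 5.86922361e-04, -5.11511135e+01, -4.70916065e-02, -2.38388461e+01,
        1.07644688e-02,  4.39505267e-03,  2.77328112e-06]), 'tcp_pos': array([ 0.19923101, -0.64438989,  0.2413683 ]), 'tcp_rot': array([ 3.14158065e+00,  1.77047643e-03, -1.27096391e+00]), 'wrist_force': array([-0.83252334, -0.34637013,  1.07148307]), 'torque': array([-0.00522162,  0.05737184,  0.01366266]), 'opening': 1.0023815703025527} 0.011
```

View pics/top0.png

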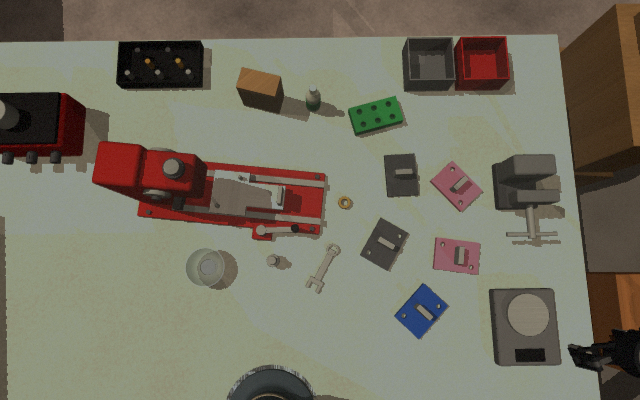

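View pics/side0.png

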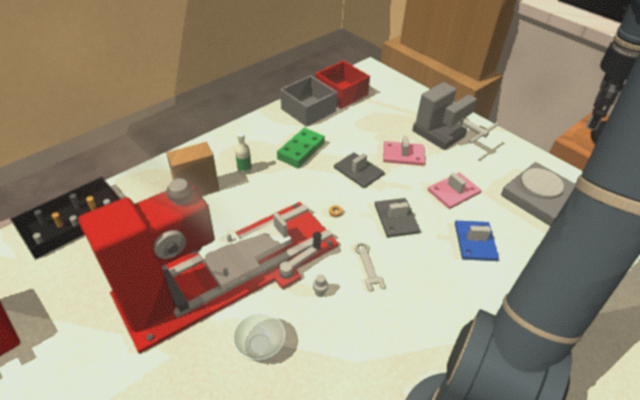

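The top view shows two dark plates, at (401,175) and (385,243). The press has its seat near (235,195), its tab near (280,194) and the latch knob near (295,228). The blue plate (421,310) and the pink ones (457,186) and (457,255) are not meant. The lower dark plate seems to have holes, so I'll check that in an enlarged crop.

```bash
cat > h.py <<'E'
import numpy as np,cv2
def cloud(f):
    v,u=np.mgrid[0:400,0:640];z=f["range_z"]
    c=np.stack([(u-f["cx"])/f["fx"]*z,(v-f["cy"])/f["fy"]*z,z],-1)
    return (c-f["t"])@f["R"]
def proj(f,X):
    c=np.asarray(X)@f["R"].T+f["t"]
    return np.stack([f["fx"]*c[...,0]/c[...,2]+f["cx"],f["fy"]*c[...,1]/c[...,2]+f["cy"]],-1)
def pix(f,u,v,h):
    "point at height h seen at pixel"
    d=f["R"].T@np.array([(u-f["cx"])/f["fx"],(v-f["cy"])/f["fy"],1]);o=-f["R"].T@f["t"]
    return o+d*(h-o[2])/d[2]
E
python3 - <<'E'
import pickle,cv2,numpy as np
from h import *
F=pickle.load(open("f0.pkl","rb"));f=F["top"];im=f["image"][:,:,::-1]
a=cv2.resize(im[145:275,355:435],None,fx=4,fy=4,interpolation=cv2.INTER_CUBIC)
b=cv2.resize(im[150:245,205:335],None,fx=3.6,fy=3.6,interpolation=cv2.INTER_CUBIC)
a=cv2.convertScaleAbs(a,alpha=1.8)
c=np.zeros((520,320+b.shape[1],3),np.uint8);c[:,:320]=a;c[:b.shape[0],320:]=b
cv2.imwrite("pics/crop1.png",c)
P=cloud(f);g=f["image"].astype(int)
for (u,v) in((401,175),(385,243)):
    s=np.zeros((400,640),bool);s[v-32:v+32,u-28:u+28]=1
    for lo,hi in((.006,.018),(.04,.056)):
        m=s&(P[...,2]>lo)&(P[...,2]<hi)
        q=P[m];r=cv2.minAreaRect(q[:,:2].astype(np.float32)*1000)
        print(u,v,lo,m.sum(),q.mean(0).round(4),r)
# press: red mask, low base
red=(g[...,0]>110)&(g[...,1]<60)
s=np.zeros_like(red);s[150:250,130:335]=1
m=red&s&(P[...,2]<.04)&(P[...,2]>0.0)
print("red z",np.percentile(P[m][:,2],[5,25,50,75,95]));print(cv2.minAreaRect(P[m][:,:2].astype(np.float32)*1000))
for (u,v) in((279,194),(281,187),(281,202),(294,228),(264,231),(235,195),(172,167),(300,182),(305,213)):print(u,v,P[v,u].round(4))
E
```

```text
401 175 0.006 1126 [ 0.5855 -0.3393  0.0119] ((586.7266845703125, -340.35687255859375), (110.40485382080078, 80.99590301513672), 2.4037210941314697)
401 175 0.04 105 [ 0.5861 -0.3398  0.0473] ((586.638916015625, -339.9847412109375), (13.779175758361816, 43.57704162597656), 0.054193008691072464)
385 243 0.006 1206 [ 0.4071 -0.2876  0.0117] ((410.2591857910156, -283.85638427734375), (126.77572631835938, 110.41384887695312), 59.23008346557617)
385 243 0.04 106 [ 0.4072 -0.2878  0.0476] ((407.5821838378906, -288.1730041503906), (44.043495178222656, 14.004127502441406), 58.63467788696289)
red z [0.01214458 0.01419466 0.01553228 0.01689328 0.0188771 ]
((527.6737060546875, 102.54051208496094), (467.5828857421875, 186.75022888183594), 83.56315612792969)
279 194 [ 0.527  -0.0281  0.0836]
281 187 [ 0.5447 -0.0328  0.0808]
281 202 [ 0.5093 -0.0319  0.0709]
294 228 [ 0.4441 -0.0636  0.0823]
264 231 [0.4418 0.0128 0.042 ]
235 195 [0.5332 0.0856 0.0448]
172 167 [0.5476 0.1632 0.2884]
300 182 [ 0.5672 -0.0773  0.0283]
305 213 [ 0.4884 -0.0889  0.0164]
```

View pics/crop1.png

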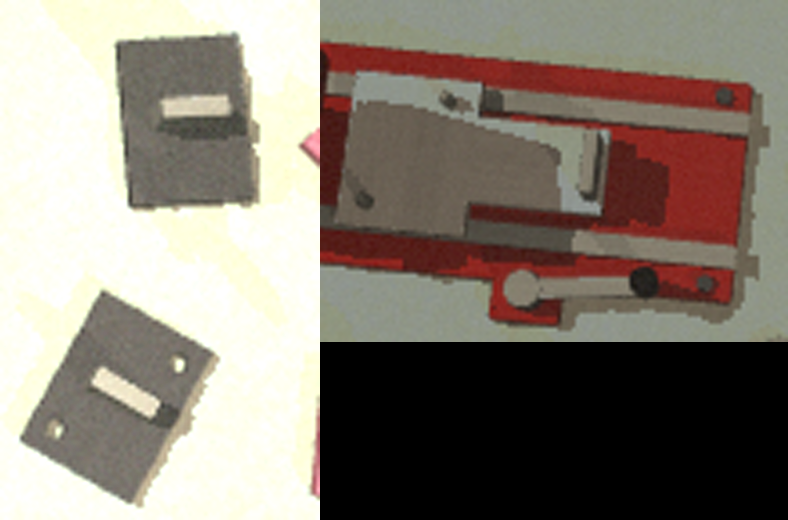

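The lower dark plate, at (385,243), is the tool_plate: its two holes show at about (400,236) and (369,252). The plate at (401,175) has none, so it's the blank. Next I'll fit the press pose from its known features.

```bash
cat > fit.py <<'E'
import pickle,numpy as np
from h import *
from scipy.optimize import least_squares
f=pickle.load(open("f0.pkl","rb"))["top"];P=cloud(f)
c=lambda x,y,h:pix(f,205+(x-320+.5)/3.6-.5,150+(y+.5)/3.6-.5,h)[:2]*1000
obs=[c(750,85,.0155),c(521,288,.042),c(643,281,.074),c(449,100,.056),c(365,198,.056)]
m=np.zeros((400,640),bool);m[180:212,268:292]=1;m&=P[...,2]>.083;tab=P[m][:,:2].mean(0)*1000
m=np.zeros((400,640),bool);m[165:222,205:292]=1;m&=abs(P[...,2]-.045)<.004
r=cv2.minAreaRect(P[m][:,:2].astype(np.float32)*1000);print("tab",tab,"shuttle rect",r)
obs.append(tab)
def model(p):
    x,y,a,d,q=p
    L=np.array([[80,-300],[-86,-155],[-86+86*np.sin(q),-155-86*np.cos(q)],[38,-24-d],[-38,24-d],[0,-130-d]])
    R=np.array([[np.cos(a),-np.sin(a)],[np.sin(a),np.cos(a)]]);return L@R.T+[x,y]
s=least_squares(lambda p:(model(p)-obs).ravel(),[530,150,-.1,50,0],loss="soft_l1",x_scale=[10,10,.1,10,.1])
print(s.x.round(3));print((model(s.x)-obs).round(1))
np.save("press.npy",s.x)
hol=[pix(f,355+(u+.5)/4-.5,145+(v+.5)/4-.5,.012)[:2]*1000 for u,v in((179,364),(56,430))]
print("holes",hol,np.mean(hol,0))
E
python3 fit.py
```

```text
tab [518.20157118 -32.21561327] shuttle rect ((535.524169921875, 53.873985290527344), (183.63522338867188, 110.84748840332031), 83.2282943725586)
[ 5.49128e+02  1.65689e+02 -1.22000e-01  6.77920e+01  1.30000e-01]
[[ 0.1 -2. ]
 [-0.3  0.7]
 [-0.   0.4]
 [ 0.1 -0.5]
 [-1.6 -0.5]
 [ 6.9  1.6]]
holes [array([ 426.93762377, -328.57203703]), array([ 386.51114029, -248.63819084])] [ 406.72438203 -288.60511394]
```

```bash
cat > arm.py <<'E'
from plant import robot
import numpy as np
x0,y0,A,D,Q=np.load("press.npy")
def W(px,py,z):  # press mm -> world m
    return np.array([(x0+np.cos(A)*px-np.sin(A)*py)/1e3,(y0+np.sin(A)*px+np.cos(A)*py)/1e3,z])
def inP(p):
    d=np.array(p[:2])*1e3-[x0,y0];return np.array([np.cos(A)*d[0]+np.sin(A)*d[1],-np.sin(A)*d[0]+np.cos(A)*d[1],p[2]*1e3]).round(1)
def st(m=""):
    s=robot.sense();print(m,"t",round(s["t"],1),"press",inP(s["tcp_pos"]),"F",s["wrist_force"].round(1),"op",round(s["opening"],3),"yaw",round(s["tcp_rot"][2],3));return s
E
python3 - <<'E'
from arm import *
Y=A-np.pi/2; t=-130-D
for p,y in((W(0,t,.2),Y),(W(0,t,.068),Y),(W(0,-290,.068),Y),(W(0,-160,.09),A),(np.array([.4068,-.2884,.028]),-.5445),(W(-86,-241,.07),A),(W(0,-155,.07),A),(W(0,-130,.068),Y)):
    q=robot.inverse_kinematics(p,[np.pi,0,y]);print(p.round(3),None if q is None else np.round(q,2))
robot.goto(W(0,t,.2),[np.pi,0,Y]);st()
print(robot.move_straight(W(0,t,.068),contact_N=8));st()
robot.grip(0,40);st("grip")
print(robot.move_straight(W(0,-130-175,.068),vel=.06,contact_N=20));st("pulled")
E
```

```text
[ 0.525 -0.031  0.2  ] [ 0.39  0.31 -0.5   1.91  0.18  0.96 -1.89]
[ 0.525 -0.031  0.068] [ 0.25  0.48 -0.35  2.02  0.25  0.68 -1.95]
[ 0.514 -0.122  0.068] [ 0.34  0.47 -0.24  2.02  0.17  0.67 -1.7 ]
[0.53  0.007 0.09 ] [ 0.39  0.5  -0.62  1.99  0.41  0.77 -0.59]
[ 0.407 -0.288  0.028] [ 0.77  0.51 -0.3   2.11  0.28  0.56 -0.27]
[ 0.434 -0.063  0.07 ] [ 0.52  0.4  -0.57  2.21  0.37  0.62 -0.43]
[0.53  0.012 0.07 ] [ 0.36  0.53 -0.6   2.    0.44  0.74 -0.62]
[0.533 0.037 0.068] [ 0.2   0.51 -0.44  2.    0.33  0.7  -2.14]
 t 2.6 press [   0.3 -198.7  200. ] F [-0.7  0.5 -0.2] op 0.996 yaw -1.694
False
 t 3.6 press [   0.7 -197.7   68.7] F [-0.2 -0.7 -0.2] op 1.0 yaw -1.693
grip t 4.3 press [ 1.00e-01 -1.97e+02  6.83e+01] F [-0.8  2.4  2.9] op 0.111 yaw -1.691
True
pulled t 5.7 press [   0.5 -289.2   68.3] F [-0.   1.6  2.7] op 0.11 yaw -1.691
```

```bash
python3 - <<'E'
from arm import *
import cv2,pickle
print(robot.move_straight(W(0,-130-175,.068),vel=.03,contact_N=25));st("again")
robot.grip(1.0);st()
robot.move_straight(W(0,-290,.17),vel=.2)
# above plate
yaw=-.5445
robot.goto([.4068,-.2884,.16],[np.pi,0,yaw]);st()
F={n:robot.grab_frame(n) for n in("top","wrist")}
pickle.dump(F,open("f1.pkl","wb"))
a=F["top"]["image"][130:270,190:420,::-1];a=cv2.resize(a,None,fx=2.6,fy=2.6,interpolation=cv2.INTER_CUBIC)[:,:598]
cv2.imwrite("pics/top1.png",a);cv2.imwrite("pics/wrist1.png",F["wrist"]["image"][:,:,::-1])
E
```

```text
True
again t 6.2 press [   0.6 -289.1   68.3] F [-0.4  2.2  2.9] op 0.108 yaw -1.685
 t 6.9 press [   0.6 -288.1   68.4] F [-0.1 -0.6  0.5] op 1.002 yaw -1.684
 t 8.8 press [ -86.1 -467.3  159.4] F [-0.6 -0.5  0.1] op 0.999 yaw -0.544
```

View pics/wrist1.png

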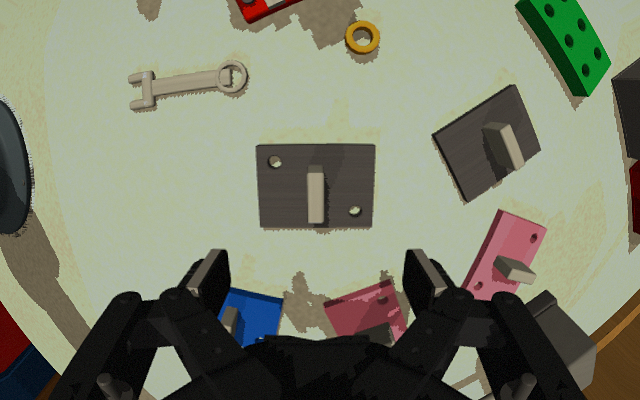

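View pics/top1.png

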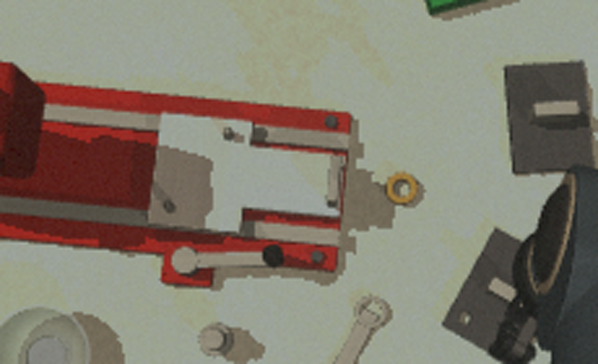

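The wrist view has the tool plate centred and square to the jaws, with holes at (275,162) and (355,210). The top crop has the shuttle fully out against the bed's end. I'll take the same wrist view over the seat, so the pins can be measured relative to the holes.

```bash
python3 - <<'E'
from arm import *
import cv2,pickle
robot.move_straight([.4068,-.2884,.22],vel=.2)
robot.goto(W(0,-159,.205),[np.pi,0,A]);s=st()
robot.sleep(.3);f=robot.grab_frame("wrist");f["s"]=robot.sense();pickle.dump(f,open("f2.pkl","wb"))
im=f["image"][:,:,::-1].copy()
def fproj(f,X):
    c=f["R"]@X+f["t"];th=np.arctan2(np.hypot(c[0],c[1]),c[2]);r=np.hypot(c[0],c[1])
    return f["fx"]*th*c[0]/r+f["cx"],f["fy"]*th*c[1]/r+f["cy"]
for p in((38,-183),(-38,-135)):
  for z in(.045,.067):print(p,z,np.round(fproj(f,W(*p,z)),1))
g=pickle.load(open("f1.pkl","rb"))["wrist"]
for h in((.42694,-.32857,.012),(.3865,-.24864,.012)):print("hole",np.round(fproj(g,np.array(h)),1))
a=cv2.resize(im[110:270,210:430],None,fx=3,fy=3,interpolation=cv2.INTER_CUBIC)
b=cv2.resize(g["image"][140:235,250:382,::-1],None,fx=5,fy=5,interpolation=cv2.INTER_CUBIC)
cv2.imwrite("pics/seat.png",a);cv2.imwrite("pics/plate.png",b)
E
```

```text
t 10.6 press [ 1.000e-01 -1.610e+02  2.045e+02] F [ 0.2  0.7 -0.4] op 0.998 yaw -0.125
(38, -183) 0.045 [354.6 207.2]
(38, -183) 0.067 [357.3 214.7]
(-38, -135) 0.045 [276.5 159.5]
(-38, -135) 0.067 [273.4 163.7]
hole [356.5 213.1]
hole [275.6 164.2]
```

View pics/seat.png

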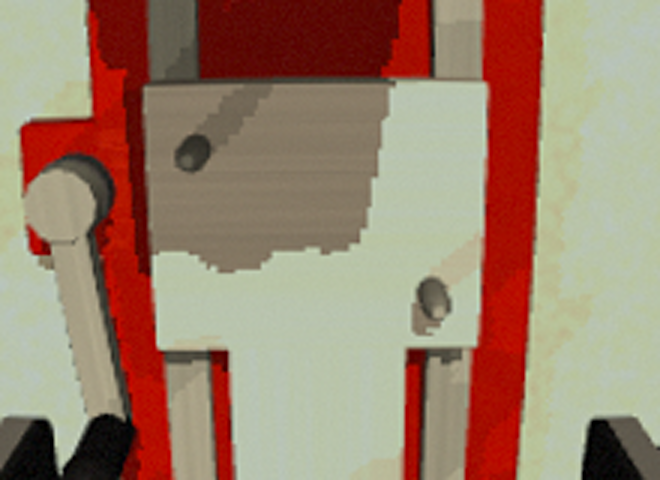

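View pics/plate.png

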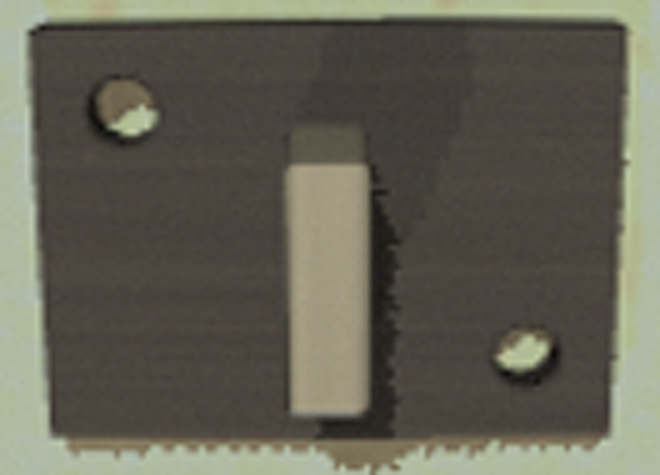

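```bash
python3 - <<'E'
from arm import *
yaw=-.5445;P=np.array([.4072,-.2859])
robot.goto([*P,.12],[np.pi,0,yaw])
print(robot.move_straight([*P,.028],vel=.12,contact_N=8));robot.sleep(.2);s=st();print(s["tcp_pos"].round(4))
robot.grip(0,70);robot.sleep(.3);s=st("grip");print(s["tcp_pos"].round(4),s["tcp_rot"].round(4))
d=s["tcp_pos"][:2]-P;print("tool-frame offset of TCP from wrist plate centre (x,y) mm",np.round(1e3*np.array([d@[np.cos(yaw),np.sin(yaw)],d@[-np.sin(yaw),np.cos(yaw)]]),2))
robot.move_straight([*s["tcp_pos"][:2],.18],vel=.12);robot.sleep(.2);s=st("lift");print(s["tcp_pos"].round(4))
robot.goto(W(-.8,-158,.18),[np.pi,0,A]);robot.sleep(.4);s=st("over")
E
```

```text
False
 t 13.3 press [ -85.6 -465.8   28.7] F [ 0.4 -0.4 -0.2] op 0.998 yaw -0.545
[ 0.4076 -0.2862  0.0287]
grip t 14.2 press [ -85.8 -465.5   28.2] F [-0.5  0.3  4.3] op 0.152 yaw -0.544
[ 0.4074 -0.286   0.0282] [ 3.1416e+00 -4.0000e-04 -5.4440e-01]
tool-frame offset of TCP from wrist plate centre (x,y) mm [0.19 0.06]
lift t 15.8 press [ -86.1 -465.3  179.5] F [-0.4 -0.6 -4.4] op 0.153 yaw -0.544
[ 0.4072 -0.2858  0.1795]
over t 17.5 press [  -0.7 -158.6  180. ] F [-0.3 -0.5 -5.5] op 0.155 yaw -0.123
```

```bash
python3 - <<'E'
from arm import *
t=(-.8,-158)
robot.move_straight(W(*t,.102),vel=.12);robot.sleep(.3);st()
r=robot.move_straight(W(*t,.080),vel=.03,contact_N=8);st(f"in {r}")
if not r:
    r=robot.move_straight(W(*t,.070),vel=.015,contact_N=8);robot.sleep(.1);st(f"down {r}")
E
```

```text
t 18.6 press [  -0.5 -158.   102.5] F [ 0.   0.2 -4.7] op 0.153 yaw -0.122
in False t 19.4 press [  -0.6 -157.9   80.1] F [ 0.2  0.4 -5. ] op 0.151 yaw -0.122
down True t 20.1 press [  -0.8 -158.    73.1] F [-0.8 -0.4  5.2] op 0.15 yaw -0.122
```

It went over the pins without touching and landed at TCP z = 73.1 mm, against 73.2 mm expected for flush. Next: release, check by picture.

```bash
python3 - <<'E'
from arm import *
import cv2,pickle
from h import *
robot.grip(1.0);st("rel")
robot.move_straight(W(-.8,-158,.20),vel=.15);robot.sleep(.2)
f=robot.grab_frame("wrist")
robot.goto(W(0,-289,.17),[np.pi,0,A-np.pi/2]);st()
g=robot.grab_frame("side")
a=cv2.resize(f["image"][110:270,210:430,::-1],(440,320),interpolation=cv2.INTER_CUBIC)
b=cv2.resize(g["image"][180:310,190:340,::-1],(369,320),interpolation=cv2.INTER_CUBIC)
cv2.imwrite("pics/fit.png",np.hstack([a,b])[:,:800])
E
```

```text
rel t 20.8 press [  -2.2 -158.8   71.8] F [ 0.  -0.5 -0.4] op 0.999 yaw -0.122
 t 23.1 press [ 1.000e-01 -2.882e+02  1.701e+02] F [-1.1  0.1  0.7] op 0.999 yaw -1.69
```

View pics/fit.png

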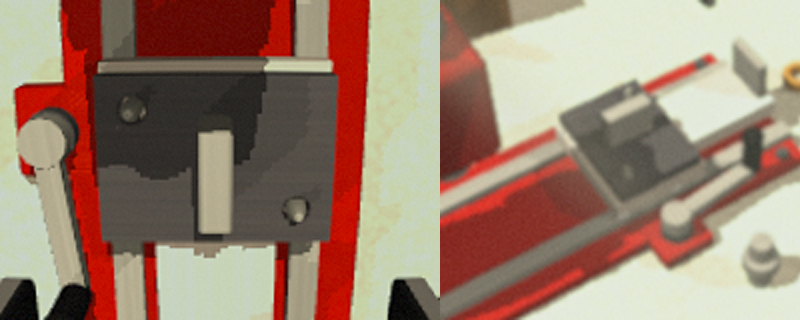

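Both pins stand through the holes, crop (132,108) and (295,209), and the plate lies flat. Now I'll push the shuttle home.

```bash
python3 - <<'E'
from arm import *
r=robot.move_straight(W(0,-289,.068),vel=.12,contact_N=8);st(f"{r}")
robot.grip(0,40);st("grip")
print(robot.move_straight(W(0,-145,.068),vel=.07,contact_N=15));st()
print(robot.move_straight(W(0,-118,.068),vel=.04,contact_N=20));st("home")
print(robot.move_straight(W(0,-115,.068),vel=.03,contact_N=25));st("again")
E
```

```text
False t 24.1 press [   0.6 -288.9   68.6] F [ 0.4  0.2 -0.1] op 1.0 yaw -1.692
grip t 24.8 press [   0.  -289.1   68.2] F [-1.9 -0.7  3.5] op 0.112 yaw -1.692
False
 t 27.0 press [  -0.7 -145.1   68.2] F [-2.3 -2.3  5.9] op 0.108 yaw -1.692
True
home t 27.6 press [  -0.8 -129.3   68.2] F [-1.8 -1.5  5.4] op 0.105 yaw -1.694
True
again t 27.9 press [  -0.8 -129.4   68.3] F [-2.8 -2.5  5.8] op 0.111 yaw -1.698
```

```bash
python3 - <<'E'
from arm import *
H=np.pi/2
k=lambda q,z=.060:W(-86+86*np.sin(q),-155-86*np.cos(q),z)
robot.grip(1.0);st("rel")
robot.move_straight(W(-.5,-129.5,.16),vel=.15)
robot.goto(k(Q,.14),[np.pi,0,A-H+Q])
r=robot.move_straight(k(Q),vel=.12,contact_N=8);st(f"down {r}")
if not r:
    robot.grip(0,40);s=st("grip");p=inP(s["tcp_pos"]);print("r",np.hypot(p[0]+86,p[1]+155))
    for q in np.linspace(Q,H+.06,10)[1:]:
        r=robot.move_straight(k(q),vel=.06,attitude=[np.pi,0,A-H+q],contact_N=15)
        p=inP(robot.sense()["tcp_pos"]);print(round(q,2),r,p,round(np.arctan2(p[0]+86,-155-p[1]),3))
        if r:break
    st()
E
```

```text
rel t 28.7 press [  -1.  -130.3   67.9] F [ 0.1  0.8 -0.2] op 1.001 yaw -1.698
down False t 30.8 press [ -74.2 -239.7   60.4] F [-0.3 -0.5  0.3] op 0.999 yaw -1.562
grip t 31.5 press [ -74.7 -239.8   60.3] F [-1.4  1.8  5.6] op 0.205 yaw -1.562
r 85.54957627013708
0.3 False [ -60.1 -236.4   60.3] 0.308
0.46 False [ -47.1 -231.    60.3] 0.473
0.63 False [ -35.1 -223.4   60.3] 0.64
0.8 False [ -24.6 -213.9   60.3] 0.806
0.96 False [ -15.7 -202.9   60.3] 0.973
1.13 False [  -8.8 -190.5   60.3] 1.14
1.3 False [  -3.9 -177.2   60.3] 1.307
1.46 False [  -1.4 -163.3   60.3] 1.473
1.63 False [  -1.1 -152.3   60.1] 1.603
 t 35.0 press [  -1.1 -152.3   60.1] F [-5.1 -4.6 10.9] op 0.205 yaw -0.063
```

```bash
python3 - <<'E'
from arm import *
import cv2,pickle
from h import *
r=robot.move_straight(W(-.5,-146,.060),vel=.03,contact_N=15,attitude=[np.pi,0,A]);st(f"push {r}")
robot.grip(1.0);st("rel");robot.move_straight(W(-.5,-153,.2),vel=.15);robot.sleep(.2)
f=robot.grab_frame("wrist")
robot.goto([.35,-.35,.35],[np.pi,0,-.6]);st()
g=robot.grab_frame("top");pickle.dump([f,g],open("f3.pkl","wb"))
a=cv2.resize(f["image"][60:260,210:430,::-1],(330,300),interpolation=cv2.INTER_CUBIC)
b=cv2.resize(g["image"][120:270,90:320,::-1],(460,300),interpolation=cv2.INTER_CUBIC)
cv2.imwrite("pics/end.png",np.hstack([a,b]))
c=lambda u,v,h:inP(pix(g,u,v,h))
P=cloud(g);m=np.zeros((400,640),bool);m[150:240,200:330]=1
r=m&(P[...,2]>.06)&(P[...,2]<.1)
d=g["image"].max(-1)<60
kn=r&d
for v,u in np.argwhere(kn)[::4]:print((u,v),inP(P[v,u]),end=" ")
E
```

```text
push False t 35.3 press [  -0.9 -150.3   60. ] F [-3.5 -6.6 10.3] op 0.206 yaw -0.126
rel t 35.9 press [  -0.5 -145.9   59.9] F [ 0.  -0.2 -0.5] op 0.999 yaw -0.122
 t 38.9 press [-134.4 -534.9  349.7] F [ 0.9 -0.   0.2] op 1.003 yaw -0.598
(np.int64(212), np.int64(175)) [ 35.7 -20.7  60.1] (np.int64(208), np.int64(186)) [  3.  -21.4  83.7] (np.int64(209), np.int64(187)) [  2.1 -22.   75.8] (np.int64(209), np.int64(188)) [  0.2 -21.5  72.3] (np.int64(256), np.int64(188)) [  12.7 -135.7   70.3] (np.int64(255), np.int64(189)) [   8.5 -135.    78.9] (np.int64(207), np.int64(190)) [ -7.1 -20.6  84.2] (np.int64(255), np.int64(190)) [   5.8 -135.5   80.5] (np.int64(263), np.int64(190)) [   7.7 -155.    81.1] (np.int64(205), np.int64(191)) [-6.6 -9.9 61.9] (np.int64(210), np.int64(191)) [ -5.3 -22.2  62. ] (np.int64(256), np.int64(191)) [   6.8 -135.2   61.4] (np.int64(263), np.int64(191)) [   4.9 -155.6   83.2] (np.int64(255), np.int64(192)) [   1.8 -135.2   74.8] (np.int64(262), np.int64(192)) [   2.4 -153.3   82.3] (np.int64(266), np.int64(192)) [   3.7 -162.7   80.6] (np.int64(261), np.int64(193)) [  -0.3 -151.2   82.1] (np.int64(265), np.int64(193)) [   0.  -161.4   86.2] (np.int64(260), np.int64(194)) [  -2.8 -148.9   80.9] (np.int64(264), np.int64(194)) [  -2.1 -158.8   82.8] (np.int64(260), np.int64(195)) [  -4.9 -148.9   79. ] (np.int64(264), np.int64(195)) [  -4.5 -159.1   82.6] (np.int64(254), np.int64(196)) [  -9.5 -135.4   82.6] (np.int64(262), np.int64(196)) [  -6.7 -153.9   77.7] (np.int64(266), np.int64(196)) [  -5.  -163.    73.8] (np.int64(262), np.int64(197)) [  -9.  -154.1   77.1] (np.int64(266), np.int64(197)) [  -5.4 -161.5   60.3] (np.int64(254), np.int64(200)) [ -17.9 -135.2   73.8]
```

View pics/end.png

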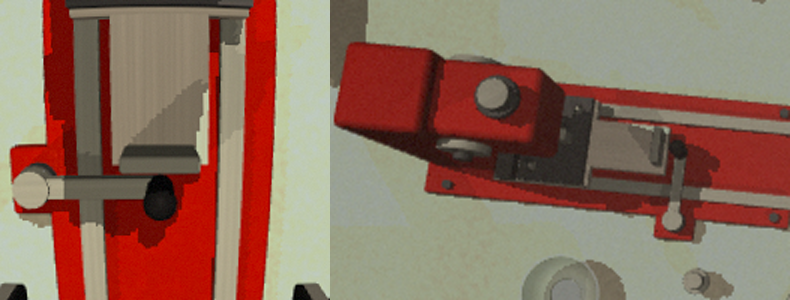

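The knob sits at about press (0,-155), so the latch looks shut. The pads slipped at the end, though, so I'll confirm it with a push against the stop using shut fingers.

```bash
python3 - <<'E'
from arm import *
import cv2,pickle
robot.goto(W(0,-200,.17),[np.pi,0,A]);robot.grip(0)
print(robot.move_straight(W(0,-200,.062),vel=.15,contact_N=8))
r=robot.move_straight(W(0,-160,.062),vel=.04,contact_N=6);st(f"touch {r}")
r=robot.move_straight(W(0,-160,.062),vel=.03,contact_N=15);st(f"push {r}")
robot.move_straight(W(0,-200,.062),vel=.15);robot.move_straight(W(0,-200,.2),vel=.2)
robot.goto([.35,-.35,.35],[np.pi,0,-.6]);st()
g=robot.grab_frame("top");pickle.dump(g,open("f4.pkl","wb"))
cv2.imwrite("pics/end2.png",cv2.resize(g["image"][:,:,::-1],(800,500),interpolation=cv2.INTER_CUBIC))
E
```

```text
False
touch True t 42.7 press [-1.000e-01 -1.751e+02  6.180e+01] F [-0.6 -1.4  2. ] op 0.0 yaw -0.121
push True t 43.1 press [  -0.2 -175.2   61.2] F [ 0.7 -2.2  1.3] op 0.001 yaw -0.125
 t 45.7 press [-134.6 -534.9  349.6] F [0.2 0.7 0.2] op 0.0 yaw -0.598
```

View pics/end2.png

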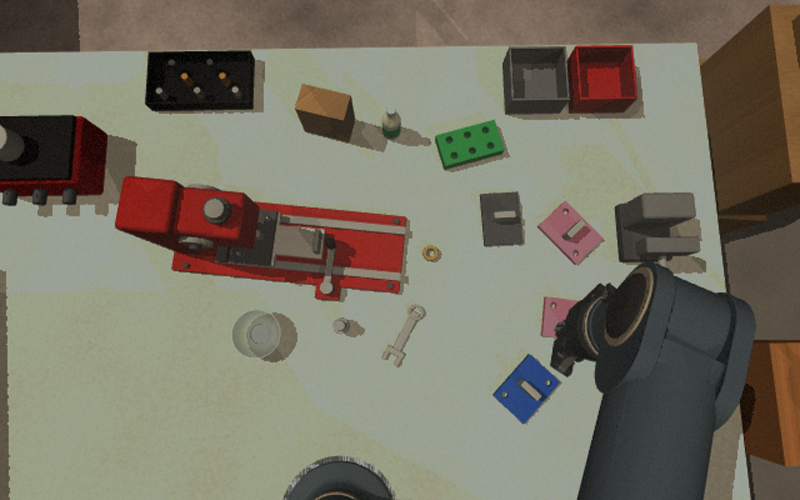

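The fingers touched at y = -175.1 mm, where a shut latch should be (about -175), and a 15 N push moved it no further. The final picture shows everything else in place and the arm clear, so I'll hand in.

```bash
python3 -c "
from plant import robot
print(robot.close_job())"
```

```text
the job is handed in; nothing more can be done
None
```

The job is done and handed in, at about 46 s of the 72 s allowed; no verdict came back. In order:

- **Shuttle out:** I drew it to its outer stop. The tab stopped at press y of about -289 mm (expected -290), and a second pull didn't move it.
- **Plate on the pins:** I lowered the two-hole dark plate over both pins and met no contact until it landed at TCP z 73.1 mm, against 73.2 mm expected for flush. After I let go, the wrist and side pictures showed both pins through the holes and the plate flat.
- **Shuttle home:** I pushed it in until it stopped at tab y of about -129.3 mm, a stroke of 159.8 mm out of 160. A second push didn't move it.
- **Latch shut:** I swung it after the shuttle was home. The pads slipped on the knob at the end of the swing, so I checked again with shut fingers. They met the knob where a shut latch should be (-175.1 mm, about -175 expected), and it didn't give under a 15 N push.

**Disagreements:** the wrist and top cameras differed by about 2.6 mm on where the plate lay. I used wrist measurements for both plate and pins, so the difference cancelled. The top camera's tab position was also about 7 mm off the press fit in x, but the tab grasp and stroke matched the fit.

The last top picture shows the blank plate and the other bench items where they were and standing, with the arm clear. The robot's arm hides part of one pink plate in that view.

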